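# Wedge the bead tray level

### The job

On this jeweller's bench the bead tray, hinged along one side to a wooden stand, droops towards its free side. Of the three wooden wedges take the one of middle height, and push it, thin end first and square to the edge, under about the middle of the tray's low edge until the edge rides up onto the wedge's flat top and the tray sits level on it; then let go. Raise the tray only with the wedge, not with the gripper, and leave the other two wedges where they lie.

Things in the scene. Friction and masses are not known exactly. Their poses are not given: they have to be found in the camera images.
- tray: Grey bead tray, 160 (x, along its edge) x 130 mm, rims 20 high, hinged to a fixed wooden stand. Origin: on the hinge line, mid-width, at the underside, 34 mm above the bench. y points to the free edge, at y = +130 mm; z up, vertical when level (underside then 34 mm up). Starts drooping 0.19 rad, edge underside 9 mm up; swings freely, 0.3-0.6 kg. Clear beneath but for feet 70 mm either side of the edge's middle.
- wedge_medium_mid (a point): Pale wooden wedge, 140 long, 36 wide, 34 mm high: the wedge to use, the middle one in height of three alike. Its top slopes from 3 mm at the thin end up to 34 mm at 75 mm from that end; the other 65 mm is flat, level and good to grip across the width. 90 g. Point: its centre, half-way along and half-way up (17 mm). x points to the thin end, y across, z up.
- wedge_low_mid (a point): Pale wooden wedge, 140 long, 36 wide, 20 mm high: the lowest of the three, to be left alone. Slopes for 75 mm, then flat for 65 mm. Point: its centre, half-way along and half-way up (10 mm). x points to the thin end, y across, z up.
- wedge_high_mid (a point): Pale wooden wedge, 140 long, 36 wide, 48 mm high: the highest of the three, to be left alone. Slopes for 75 mm, then flat for 65 mm. Point: its centre, half-way along and half-way up (24 mm). x points to the thin end, y across, z up.
Things that resemble listed ones, but are neither listed nor needed, are in the scene too. Leave any blue or red look-alike of the part that bears wedge_medium_mid alone.

How it is judged:
At the end, for the whole second after the job is handed in: The tray is level within 0.06 rad (3.4 degrees), resting on the middle-height wedge, whose centre lies within 45 mm of the middle of the edge (along it) and 60 to 145 mm from the hinge line, flat on the bench and square to the edge within 20 degrees (angle between tray's own z axis and vertical below 0.06 rad and y of wedge_medium_mid in the frame of tray between 0.06 and 0.145 m and x of wedge_medium_mid in the frame of tray between -0.045 and 0.045 m and angle between the x axis of wedge_medium_mid and the y axis of tray, either way round below 0.35 rad and angle between wedge_medium_mid's own z axis and vertical below 0.08 rad); the robot touches nothing.
It fails at once if The gripper pushed or lifted the tray itself (more than 8 N) (contact force between the fingers and tray above 8 N).
It fails at once if A wrong wedge was moved by more than 30 mm (distance of any of wedge_low_mid, wedge_high_mid from where it was at the start of the episode above 0.03 m).
It also fails if it takes over 37 s, if anything falls off the work surface, if the arm or the gripper's body presses on something with over 40 N, if the wrist force passes 120 N, or if a joint passes its speed limit or range.

### The arm

A 7-joint arm with a two-finger parallel gripper is mounted at the origin on the work surface. World frame = base frame: x ahead of the robot, y to its left, z up, the work surface at z = 0. Lengths are in m, angles in rad, forces in N, time in s.
With the tool pointing down it reaches from about 0.35 to 0.9 m from the base axis. Payload 8.1 kg.
Tool frame: the origin (TCP) lies midway between the tips of the shut fingers; the grasp point (between the pads) lies arm.grip_point_offset behind it (arm.grip_point_offset is the distance from the TCP to the grasp point, in m); y points along the fingers, z is the direction in which the jaws open and shut, and the axes are right-handed (so a half turn about y gives the same grasp; the last joint's range is limited). The gripper opens to 92 mm and grips with 3 to 60 N. Pads are 19 mm wide; open, the fingers measure 130 mm over their backs; the gripper's body (75 mm by 190 mm) begins 47 mm behind the grasp point.
Start: joints at [-1.385, 0.434, 0.025, 1.573, -0.012, 1.134, -0.075], TCP at [0.178, 0.599, 0.227] pointing down, gripper open.
Joint ranges: [-2.62, 2.62], [-0.44, 2.09], [-1.27, 1.32], [0.08, 2.57], [-1.32, 4.46], [0.12, 2], [-2.74, 2.74]. Speed limits (rad/s): [2.22, 2.22, 3.01, 3.01, 3.14, 3.14, 3.14].

### API

Orientations are given as a rotation vector (axis times angle).
In Python, from cell import arm, get_image, camera_info gives the robot as it stands.
- The arm moves only by the tool carry_out, never from a script. Its argument "steps" is one flat list of numbers, 5 for each row, row after row: the opening, from 0 (shut) to 1 (fully open), then the shift along the world's x, y, z in units of 0.1 m (1.0 is 0.1 m), then the turn about the world's z in units of 45 degrees (1.0 is 45 degrees). In form: [hand, dx, dy, dz, spin, hand, dx, dy, dz, spin, ...]. A call has 1 to 12 rows; each row is the pose to reach, as a shift and turn from the pose commanded when the call began; what a row does not reach only later rows make up. A row lasts 1/10 s, in which the tool goes at most 50 mm and 8.59 degrees, less where a joint would pass 70% of its speed; a pose out of reach is approached as far as the arm can. A call with a number of a shift or a turn outside -1 to 1 is refused whole. A call with a gripper value outside its range is refused whole. The fingers move at their own pace and stop on an object; "grip_force" is the grip in N (left out, the last holds). Time passes only in rows, so rows that repeat a pose let the fingers close. It gives the time, the measured TCP pose, the force and the opening at its end, in the units of the state.
- arm.observe(): the state, without advancing time (a new reading comes with each control period).
- get_image(name): name is "side" or "top" or "wrist"; returns (picture, depth): 400x640x3 uint8, red, green, blue; 400x640 float32, m along the optical axis (not along the pixel's ray), 0 where there is no reading.
- camera_info(name): a dict with "fovy" (degrees; the focal length in pixels is half the picture's height over the tangent of half this angle, whatever the lens; pixels are square), "cx", "cy" (the principal point, pixels), "R" (3x3) and "t" (3): a world point X has camera coordinates R X + t; the wrist camera has in their place "tool_from_camera" (4x4, takes a point from camera to tool coordinates, whose origin is the TCP and whose axes are the tool frame's). Camera axes: x right, y down, z forward; pixel columns grow to the right and rows downward; lengths in m; the calibration is good to about 2 mm. A picture is of the moment at which its call begins: read the wrist's pose just before it. camera_info takes no time and is no camera call.
- arm.sign_off(): hands the job in, once; it reports no verdict.
The state is a dict: "clock": time; "joints": joint angles; "dq": joint speeds; "joint_efforts": joint torques, N m; "position": TCP position; "ee_rot": TCP orientation; "force": force on the tool from outside, world axes, zero at the start; "ft_torque": the same for the moment, N m; "width": opening from 0.0 (shut) to 1.0 (fully open).
Only numpy, scipy, OpenCV 4.12 (cv2) and the standard library are available. Lean on these libraries where they do the work, as an engineer would, in place of code of your own. Each camera call takes 0.05 s, during which the arm holds its last target. There are 200 camera calls.

## Working session

There is one attempt and no reset: what is moved stays moved. The work goes in short steps, Python scripts to look and compute and a tool call to move; the robot and the scene stay as the last step left them, time stands still between calls to the robot, and variables do not carry over. Pictures are saved under pics/ and viewed, about 8 in all and at most 12, crops included, and the job is handed in when it is done.

Besides the shell and the picture viewer there is one more tool, called after "Emit:" as name(argument=value, ...), one argument or row to a line, values as JSON. carry_out: Moves the arm, as the interface text tells. Shifts and turns lie within -1 to 1; 1 stands for 0.1 m of shift or 45 degrees of turn. Its arguments: {"type":"object","properties":{"steps":{"type":"array","items":{"type":"number"}},"grip_force":{"type":"number"}},"required":["steps"]}

```bash
mkdir -p pics; cat > h.py <<'E'
import numpy as np, cv2
from cell import arm,get_image,camera_info
def cam(n):
    c=camera_info(n); f=200/np.tan(np.radians(c['fovy'])/2)
    return c,f
def world(n,d):
    """per-pixel world points from depth for fixed camera"""
    c,f=cam(n); v,u=np.mgrid[:400,:640]
    P=np.stack([(u-c['cx'])/f*d,(v-c['cy'])/f*d,d],-1)-np.array(c['t'])
    return P@np.array(c['R'])
E
python3 - <<'E'
from h import *
print(arm.observe()); print(arm.grip_point_offset)
for n in('top','side'):
    im,d=get_image(n); np.savez(n,im=im,d=d); cv2.imwrite(f'pics/{n}.png',im[:,:,::-1])
    c,f=cam(n); print(n,f,c)
E
```

```text
{'clock': 0.0, 'joints': array([-1.38463237,  0.43521893,  0.0249671 ,  1.57404707, -0.01156734,
        1.13398427, -0.07509571]), 'dq': array([-0.00123585, -0.00038225,  0.00047259, -0.00035961,  0.00034147,
        0.00053221,  0.00040178]), 'joint_efforts': array([ 5.16036835e-05, -6.67837930e+01,  9.84945931e-01, -3.14455605e+01,
       -6.05812389e-02,  4.28121944e-02,  1.20878394e-04]), 'position': array([0.17790284, 0.59864554, 0.22596677]), 'ee_rot': array([-1.56039773,  0.22677712, -0.22669333]), 'force': array([0.09144346, 0.15342644, 0.61248785]), 'ft_torque': array([0.04844021, 0.00046961, 0.02946743]), 'width': 0.9982918972404189}
0.0188
top 414.5249200707183 {'fovy': 51.51276308746069, 'cx': 319.87617944122826, 'cy': 201.3697876334293, 'R': array([[-0.02376383, -0.99952288,  0.0197305 ],
       [-0.99667668,  0.02214875, -0.07839022],
       [ 0.07791582, -0.02152778, -0.99672749]]), 't': array([0.09195013, 0.47114424, 0.9420229 ])}
side 508.69149666637685 {'fovy': 42.9260906146688, 'cx': 315.9367875825993, 'cy': 202.19645023838015, 'R': array([[ 0.89510737, -0.44575473,  0.00924733],
       [-0.22956035, -0.47855565, -0.84751786],
       [ 0.38221046,  0.75649667, -0.53068631]]), 't': array([-0.38056471,  0.21259874,  1.12078398])}
```

View pics/top.png

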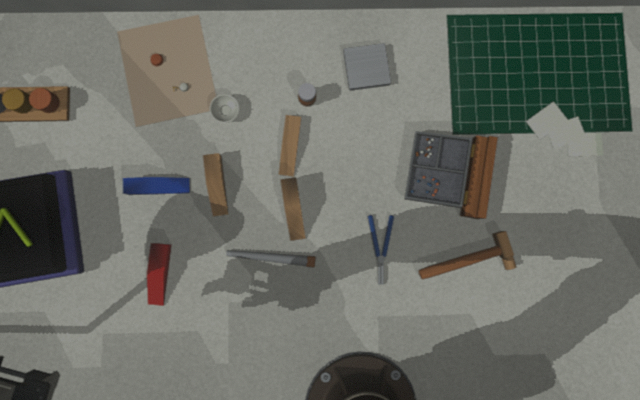

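View pics/side.png

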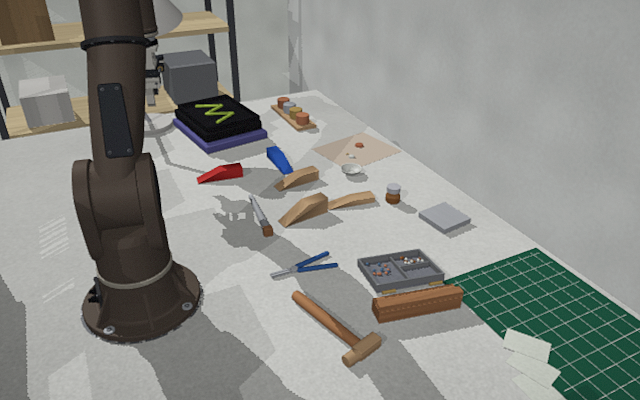

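The top view shows wooden wedges at (215,185), (291,145) and (293,209), with look-alikes in blue (156,186) and red (159,274). The tray is at (440,167), its stand at (480,178), so its free edge is near (411,165). Next I'll measure heights and axes from the depth.

```bash
python3 - <<'E'
from h import *
z=np.load('top.npz'); W=world('top',z['d']); im=z['im']; hsv=cv2.cvtColor(im,cv2.COLOR_RGB2HSV)
for (u,v) in [(215,185),(291,145),(293,209)]:
    m=np.zeros((400,640),bool); m[v-38:v+38,u-22:u+22]=1
    m[v+34:]=0; m[:v-33]=0
    k=m&(hsv[...,1]>75)&(hsv[...,0]<25)&(W[...,2]>-.01)
    P=W[k]; xy=P[:,:2].astype(np.float32)
    (c,s,a)=cv2.minAreaRect(xy); box=cv2.boxPoints((c,s,a))
    # axis
    e=box[1]-box[0] if np.linalg.norm(box[1]-box[0])>np.linalg.norm(box[2]-box[1]) else box[2]-box[1]
    e/=np.linalg.norm(e); t=(xy-c)@e
    print((u,v),'c',c,'size',s,'axis',e,'zmax',np.percentile(P[:,2],97))
    print('  profile',[(round(b,2),round(float(np.median(P[(t>b-.01)&(t<b+.01),2])),4)) for b in np.arange(-.06,.07,.02)])
# tray
m=np.zeros((400,640),bool); m[125:215,400:500]=1
k=m&(W[...,2]>.012)&~((hsv[...,1]>110)&(hsv[...,0]<25))
k=cv2.morphologyEx(k.astype(np.uint8),cv2.MORPH_OPEN,np.ones((3,3)))>0
P=W[k]; r=cv2.minAreaRect(P[:,:2].astype(np.float32)); print('tray',r,cv2.boxPoints(r))
for u,v in [(411,165),(417,135),(410,198),(440,167),(470,140),(463,203),(478,178),(485,140),(475,215)]: print((u,v),W[v,u])
kk=m&((hsv[...,1]>110)&(hsv[...,0]<25))&(W[...,2]>.012); r=cv2.minAreaRect(W[kk][:,:2].astype(np.float32)); print('stand',r,cv2.boxPoints(r))
cv2.imwrite('pics/crop.png',cv2.resize(im[100:250,190:510,::-1],None,fx=2.5,fy=2.5,interpolation=cv2.INTER_CUBIC))
E
```

```text
(215, 185) c (0.4567762017250061, 0.25280362367630005) size (0.30321404337882996, 0.11391520500183105) axis [0.6656466  0.74626714] zmax 0.03674404663268963
  profile [(np.float64(-0.06), nan), (np.float64(-0.04), nan), (np.float64(-0.02), nan), (np.float64(0.0), nan), (np.float64(0.02), nan), (np.float64(0.04), 0.0074), (np.float64(0.06), 0.0149)]
(291, 145) c (0.5357781648635864, 0.14366558194160461) size (0.2804912030696869, 0.06230194494128227) axis [0.9969987  0.07741739] zmax 0.023007749533194594
  profile [(np.float64(-0.06), nan), (np.float64(-0.04), nan), (np.float64(-0.02), nan), (np.float64(0.0), 0.005), (np.float64(0.02), 0.0071), (np.float64(0.04), 0.012), (np.float64(0.06), 0.0162)]
(293, 209) c (0.455746591091156, 0.14417190849781036) size (0.13810782134532928, 0.04937269538640976) axis [0.96012014 0.27958757] zmax 0.050810244206566935
  profile [(np.float64(-0.06), 0.0105), (np.float64(-0.04), 0.0209), (np.float64(-0.02), 0.0332), (np.float64(0.0), 0.0451), (np.float64(0.02), 0.0481), (np.float64(0.04), 0.0484), (np.float64(0.06), 0.0481)]
tray ((0.5226781368255615, -
[... 215 characters left out ...]
72 -0.13134348  0.02947235]
(417, 135) [ 0.62563366 -0.15230636  0.01417765]
(410, 198) [ 0.47496986 -0.12471381  0.03435231]
(440, 167) [ 0.54642961 -0.19984906  0.02544564]
(470, 140) [ 0.60296141 -0.26315847  0.05141387]
(463, 203) [ 0.46047064 -0.24426323  0.03930783]
(478, 178) [ 0.5181487  -0.28531377  0.03068144]
(485, 140) [ 0.60606831 -0.30495305  0.0343607 ]
(475, 215) [ 0.43270484 -0.27227767  0.0344248 ]
stand ((0.5125324130058289, -0.11089383065700531), (0.18890348076820374, 0.444210410118103), 5.193094730377197) [[ 0.39836505  0.10175063]
 [ 0.4385717  -0.34063643]
 [ 0.6266998  -0.3235383 ]
 [ 0.58649313  0.11884877]]
  return _methods._mean(a, axis=axis, dtype=dtype,
  ret = ret.dtype.type(ret / rcount)
```

View pics/crop.png

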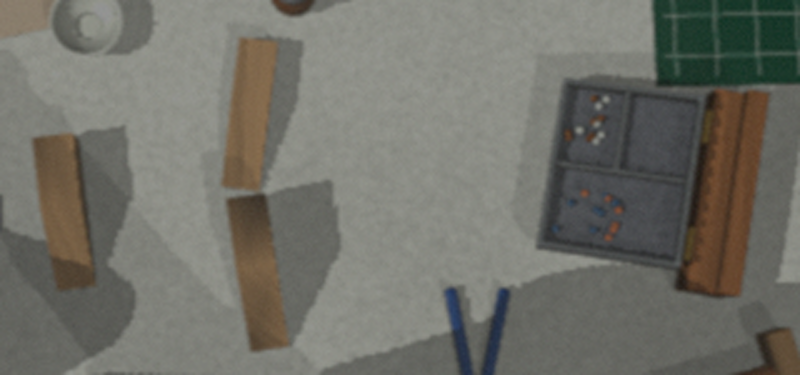

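The wedge at (215,185) reads about 35 mm high, (291,145) about 20 and (293,209) about 48, so the target is at (215,185). Pixels with no depth reading spoiled the fits, so I'll drop them and refit.

```bash
python3 - <<'E'
from h import *
z=np.load('top.npz'); d=z['d']; W=world('top',d); im=z['im']; hsv=cv2.cvtColor(im,cv2.COLOR_RGB2HSV)
wood=(hsv[...,1]>75)&(hsv[...,0]<25)&(d>0)&(W[...,2]<.1)
def comp(k,u,v):
    n,l=cv2.connectedComponents(cv2.erode(k.astype(np.uint8),np.ones((2,2))),connectivity=4); return l==l[v,u]
def rep(n,k):
    P=W[k]; xy=P[:,:2].astype(np.float32); c,s,a=cv2.minAreaRect(xy); b=cv2.boxPoints((c,s,a))
    e=max(b[1]-b[0],b[2]-b[1],key=np.linalg.norm); e/=np.linalg.norm(e); t=(xy-c)@e
    print(n,k.sum(),np.round(c,4),np.round(s,4),'axis',e.round(4),'box',b.round(3).tolist())
    print('  ',[(round(float(q),2),round(float(np.median(P[abs(t-q)<.008,2])),4)) for q in np.arange(-.06,.07,.02)])
for n,(u,v) in dict(mid=(215,185),low=(291,145),high=(293,209)).items(): rep(n,comp(wood,u,v))
m=np.zeros((400,640),bool); m[125:220,400:500]=1
rep('stand',comp(wood&m,485,178))
g=m&(d>0)&(W[...,2]>.012)&~wood&(W[...,2]<.1)
g=cv2.morphologyEx(g.astype(np.uint8),cv2.MORPH_OPEN,np.ones((3,3)))>0
rep('tray',comp(g,440,167))
E
```

```text
mid 908 [0.5162 0.3203] [0.1357 0.0326] axis [0.9943 0.1065] box [[0.44699999690055847, 0.32899999618530273], [0.44999998807907104, 0.296999990940094], [0.5849999785423279, 0.3109999895095825], [0.5820000171661377, 0.3440000116825104]]
   [(-0.06, 0.0073), (-0.04, 0.0151), (-0.02, 0.0236), (0.0, 0.0316), (0.02, 0.0343), (0.04, 0.0344), (0.06, 0.0338)]
low 778 [0.6064 0.1485] [0.0316 0.1362] axis [ 0.9891 -0.1473] box [[0.5370000004768372, 0.14300000667572021], [0.6710000038146973, 0.12300000339746475], [0.6759999990463257, 0.15399999916553497], [0.5410000085830688, 0.17399999499320984]]
   [(-0.06, 0.0054), (-0.04, 0.01), (-0.02, 0.0144), (0.0, 0.019), (0.02, 0.02), (0.04, 0.0198), (0.06, 0.0199)]
high 761 [0.4546 0.1424] [0.1335 0.0315] axis [0.9918 0.1275] box [[0.38600000739097595, 0.15000000596046448], [0.38999998569488525, 0.11800000071525574], [0.5230000019073486, 0.13500000536441803], [0.5189999938011169, 0.16699999570846558]]
   [(-0.06, 0.0087), (-0.04, 0.0206), (-0.02, 0.0327), (0.0, 0.0443), (0.02, 0.0481), (0.04, 0.0484), (0.06, 0.048)]
stand 1813 [ 0.5191 -0.2934] [0.0724 0.1873] axis [ 0.9787 -0.2054] box [[0.41999998688697815, -0.3100000023841858], [0.6029999852180481, -0.3479999899864197], [0.6179999709129333, -0.2770000100135803], [0.4350000023841858, -0.23899999260902405]]
   [(-0.06, 0.0391), (-0.04, 0.0379), (-0.02, 0.0361), (0.0, 0.0358), (0.02, 0.0367), (0.04, 0.0367), (0.06, 0.0402)]
tray 3760 [ 0.543  -0.1981] [0.1397 0.1677] axis [ 0.9802 -0.1978] box [[0.44699999690055847, -0.25], [0.6110000014305115, -0.28299999237060547], [0.6389999985694885, -0.1459999978542328], [0.4749999940395355, -0.11299999803304672]]
   [(-0.06, 0.0292), (-0.04, 0.0305), (-0.02, 0.0294), (0.0, 0.0317), (0.02, 0.0299), (0.04, 0.0298), (0.06, 0.0296)]
```

Heights match the description: 34, 20 and 48 mm. The target's centre is about (0.516, 0.320), with its thin end towards -x. The free edge's middle is about (0.556, -0.134) and the hinge about (0.530, -0.262).

Candidates:
- (215,185): 34 mm, the one to use
- (291,145): low
- (293,209): high
- (156,186): blue
- (159,274): red

The close crop confirms (215,185) as the choice. Next I'll work out the jaw yaw.

```bash
python3 - <<'E'
from h import *
from scipy.spatial.transform import Rotation as R
s=arm.observe(); M=R.from_rotvec(s['ee_rot']).as_matrix(); print(M.round(3))
jaw=np.degrees(np.arctan2(M[1,2],M[0,2])); w=np.degrees(np.arctan2(.994,-.1065)); n=np.degrees(np.arctan2(.98,.198))
print('jaw',jaw,'wedge across',w,'spin45',((w-jaw+90)%180-90)/45,'push turn/45',(n-180-(np.degrees(np.arctan2(-.1065,-.994))))/45)
print('shift',np.array([.566,.3255,.006])-s['position'])
E
```

```text
[[ 0.959 -0.     0.285]
 [-0.285 -0.001  0.959]
 [ 0.    -1.    -0.001]]
jaw 73.446533048037 wedge across 96.11550356628541 spin45 0.5037549004055203 push turn/45 1.6102705636469399
shift [ 0.38808999 -0.2731653  -0.2200152 ]
```

Emit:
carry_out(
  steps=[1, 0.5, -0.35, 0, 0.2, 1, 1, -0.7, 0, 0.4, 1, 1, -0.7, 0, 0.5, 1, 1, -0.7, 0, 0.5],
  grip_force=25,
)

```text
clock: 0.5
position: [0.2826, 0.5259, 0.2265]
ee_rot: [-1.571, -0.08, 0.077]
force: [0.1, 0.7, -0.2]
width: 0.998
```

Emit:
carry_out(
  steps=[1, 0.5, -0.35, 0, 0, 1, 1, -0.7, 0, 0, 1, 1, -0.7, 0, 0],
)

```text
clock: 0.8
position: [0.3816, 0.4561, 0.2265]
ee_rot: [-1.571, -0.078, 0.076]
force: [-0.4, -0.9, -0.4]
width: 1.001
```

Emit:
carry_out(
  steps=[1, 0.5, -0.35, 0, 0, 1, 1, -0.7, 0, 0, 1, 1, -0.7, 0, 0],
)

```text
clock: 1.1
position: [0.4816, 0.3857, 0.2265]
ee_rot: [-1.571, -0.078, 0.076]
force: [0.5, -0.5, -0.4]
width: 1.0
```

Emit:
carry_out(
  steps=[1, 0.4, -0.3, -0.2, 0, 1, 0.88, -0.63, -0.5, 0, 1, 0.88, -0.63, -1, 0, 1, 0.88, -0.63, -1, 0, 1, 0.88, -0.63, -1, 0],
)

```text
clock: 1.6
position: [0.5642, 0.3261, 0.1245]
ee_rot: [-1.571, -0.078, 0.085]
force: [0.6, -0.1, -0.2]
width: 0.996
```

```bash
python3 - <<'E'
from h import *
s=arm.observe(); print(s['clock'],s['position'],s['ee_rot'])
im,d=get_image('wrist'); cv2.imwrite('pics/w1.png',im[:,:,::-1])
E
```

```text
1.6 [0.56420395 0.32611547 0.12447382] [-1.57113817 -0.07768902  0.08488909]
```

View pics/w1.png

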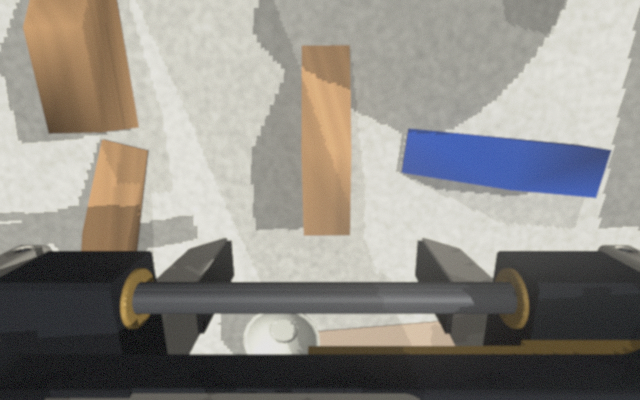

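The wrist view shows the wedge spanning u 302-350, v 45-235. It is square to the jaws and about midway between them, with the thin end away at the top. I'll check its position through the wrist calibration.

```bash
python3 - <<'E'
from h import *
from scipy.spatial.transform import Rotation as R
s=arm.observe(); im,d=get_image('wrist'); c,f=cam('wrist'); T=np.array(c['tool_from_camera'])
M=R.from_rotvec(s['ee_rot']).as_matrix()
v,u=np.mgrid[:400,:640]; P=np.stack([(u-c['cx'])/f*d,(v-c['cy'])/f*d,d],-1)
Wd=(P@T[:3,:3].T+T[:3,3])@M.T+s['position']
hsv=cv2.cvtColor(im,cv2.COLOR_RGB2HSV); k=(hsv[...,1]>75)&(hsv[...,0]<25)&(d>0)
k[:,:280]=0;k[:,380:]=0;k[250:]=0; Q=Wd[k]; r=cv2.minAreaRect(Q[:,:2].astype(np.float32)); print(r,cv2.boxPoints(r),np.percentile(Q[:,2],[3,97]))
E
```

```text
((0.5190263986587524, 0.3216104507446289), (0.13907840847969055, 0.037819549441337585), 5.835958957672119) [[0.44792482 0.33335143]
 [0.4517704  0.2957279 ]
 [0.59012794 0.30986947]
 [0.5862824  0.347493  ]] [0.00566382 0.03576213]
```

Both views agree within about 3 mm: centre (0.518, 0.321), axis 5.8-6.1°. I'll go down and grip.

Emit:
carry_out(
  steps=[1, 0.04, 0, -0.4, 0, 1, 0.04, 0, -0.8, 0, 1, 0.04, 0, -1, 0, 1, 0.04, 0, -1, 0],
)

```text
clock: 2.1
position: [0.5681, 0.3275, 0.0259]
ee_rot: [-1.569, -0.081, 0.085]
force: [-0.7, 0.5, -0.4]
width: 1.001
```

Emit:
carry_out(
  steps=[1, 0, 0, -0.18, 0, 1, 0, 0, -0.18, 0, 0, 0, 0, -0.18, 0, 0, 0, 0, -0.18, 0, 0, 0, 0, -0.18, 0, 0, 0, 0, -0.18, 0, 0, 0, 0, -0.18, 0, 0, 0, 0, -0.18, 0, 0, 0, 0, -0.18, 0],
  grip_force=25,
)

```text
clock: 3.0
position: [0.57, 0.3261, 0.0087]
ee_rot: [-1.569, -0.081, 0.082]
force: [0.3, 1.2, -0.7]
width: 0.443
```

Emit:
carry_out(
  steps=[0, 0, 0, 0, 0, 0, 0, 0, 0, 0, 0, 0, 0, 0, 0],
  grip_force=35,
)

```text
clock: 3.3
position: [0.57, 0.3261, 0.0087]
ee_rot: [-1.569, -0.081, 0.082]
force: [0.4, 0.0, 0.8]
width: 0.387
```

Emit:
carry_out(
  steps=[0, 0, 0, 0.3, 0, 0, 0, 0, 0.7, 0, 0, 0, 0, 0.9, 0, 0, 0, 0, 0.9, 0],
)

```text
clock: 3.7
position: [0.5719, 0.3272, 0.1022]
ee_rot: [-1.566, -0.085, 0.077]
force: [-0.5, -0.3, -0.5]
width: 0.387
```

Emit:
carry_out(
  steps=[0, 0, -0.2, 0, 0.2, 0, 0, -0.4, 0, 0.4, 0, 0, -0.6, 0, 0.6, 0, 0, -0.8, 0, 0.8, 0, 0, -1, 0, 0.9, 0, 0, -1, 0, 0.9],
)

```text
clock: 4.3
position: [0.5699, 0.2216, 0.0974]
ee_rot: [-1.479, -0.63, 0.635]
force: [-0.3, 0.4, -0.4]
width: 0.392
```

Emit:
carry_out(
  steps=[0, 0, -0.2, 0, 0.2, 0, 0, -0.4, 0, 0.4, 0, 0, -0.6, 0, 0.6, 0, 0, -0.8, 0, 0.72, 0, 0, -1, 0, 0.72, 0, 0, -1, 0, 0.72],
)

```text
clock: 4.9
position: [0.5698, 0.1229, 0.0977]
ee_rot: [-1.298, -1.058, 1.063]
force: [-0.2, -1.1, -0.9]
width: 0.392
```

Emit:
carry_out(
  steps=[0, 0.05, -0.3, 0, 0, 0, 0.1, -0.6, 0, 0, 0, 0.12, -1, 0, 0, 0, 0.12, -1, 0, 0, 0, 0.12, -1, 0, 0],
)

```text
clock: 5.4
position: [0.5819, 0.0262, 0.0982]
ee_rot: [-1.295, -1.062, 1.063]
force: [-0.2, 1.3, -1.2]
width: 0.388
```

```bash
python3 - <<'E'
from h import *
s=arm.observe(); print(s['clock'],s['position'],s['ee_rot'])
im,d=get_image('side'); cv2.imwrite('pics/s2.png',cv2.resize(im[150:350,200:520,::-1],None,fx=2.4,fy=2.4))
im,d=get_image('top'); np.savez('t2',im=im,d=d)
E
```

```text
5.4 [0.58192681 0.02618922 0.09818039] [-1.29534674 -1.06195234  1.06256851]
```

View pics/s2.png

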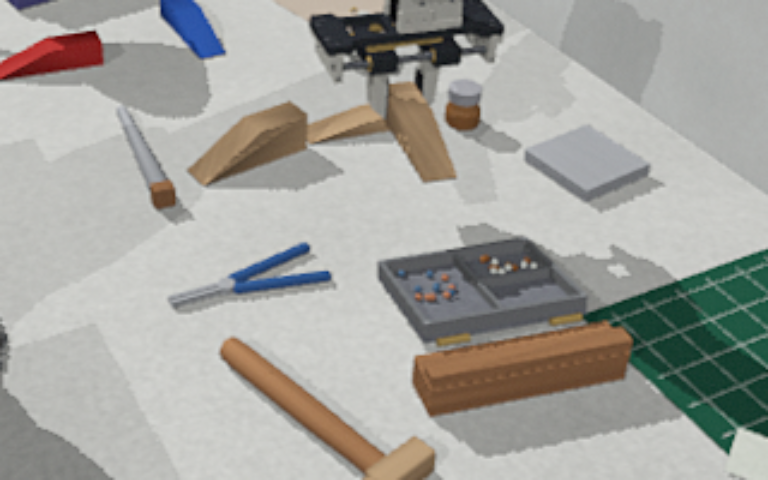

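The side crop shows the wedge held with its thin end at (437,178), pointing at the tray's free edge (380-530, 240-265). Both other wedges look undisturbed. I'll lower it to the bench here, short of the edge.

Emit:
carry_out(
  steps=[0, 0.07, 0, -0.3, 0, 0, 0.07, 0, -0.6, 0, 0, 0.07, 0, -0.8, 0, 0, 0.07, 0, -0.87, 0, 0, 0.07, 0, -0.89, 0, 0, 0.07, 0, -0.89, 0],
)

```text
clock: 6.1
position: [0.5895, 0.0271, 0.0103]
ee_rot: [-1.295, -1.066, 1.065]
force: [1.0, -1.3, -2.0]
width: 0.387
```

```bash
python3 - <<'E'
from h import *
from scipy.spatial.transform import Rotation as R
s=arm.observe(); print(s['clock'],s['position'],s['force']); M=R.from_rotvec(s['ee_rot']).as_matrix(); print(M.round(3))
im,d=get_image('top'); np.savez('t3',im=im,d=d); W=world('top',d); hsv=cv2.cvtColor(im,cv2.COLOR_RGB2HSV)
a=cv2.resize(im[110:230,260:510,::-1],None,fx=3,fy=3); cv2.imwrite('pics/t3.png',a)
k=(hsv[...,1]>75)&(hsv[...,0]<25)&(d>0)&(W[...,1]<.005)&(W[...,1]>-.125)&(W[...,0]>.5)&(W[...,0]<.65)&(W[...,2]<.06)
Q=W[k]; r=cv2.minAreaRect(Q[:,:2].astype(np.float32)); print(k.sum(),r,cv2.boxPoints(r).round(3).tolist())
if k.sum()>50:
    A=np.c_[Q[:,:2],np.ones(len(Q))]; print(np.linalg.lstsq(A,Q[:,2],rcond=None)[0])
E
```

```text
6.1 [0.58949714 0.02708349 0.01034003] [ 0.97291986 -1.25069993 -2.01173921]
[[ 0.193  0.001 -0.981]
 [ 0.981  0.     0.193]
 [ 0.001 -1.    -0.001]]
22 ((0.5658913850784302, -0.013035201467573643), (0.022591693326830864, 0.008360191248357296), 39.800052642822266) [[0.5550000071525574, -0.017000000923871994], [0.5600000023841858, -0.023000000044703484], [0.5770000219345093, -0.008999999612569809], [0.5720000267028809, -0.003000000026077032]]
```

View pics/t3.png

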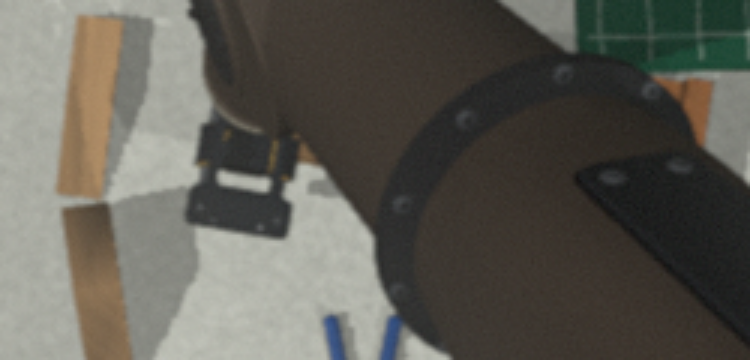

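The arm hides the wedge in the top view, and both other wedges look in place. The tool heading of 78.9° matches the tray's 78.6°. I'll push slowly along the edge normal.

Emit:
carry_out(
  steps=[0, -0.03, -0.15, -0.02, 0, 0, -0.06, -0.3, -0.02, 0, 0, -0.09, -0.45, -0.02, 0, 0, -0.12, -0.6, -0.02, 0, 0, -0.14, -0.7, -0.02, 0, 0, -0.14, -0.7, -0.02, 0],
)

```text
clock: 6.75
position: [0.5752, -0.047, 0.0086]
ee_rot: [-1.298, -1.063, 1.062]
force: [-0.2, -3.4, 6.2]
width: 0.389
```

```bash
python3 - <<'E'
from h import *
s=arm.observe(); print(s['clock'],s['position'],s['force'])
im,d=get_image('side'); cv2.imwrite('pics/s3.png',cv2.resize(im[160:330,290:510,::-1],None,fx=3.4,fy=3.4))
im,d=get_image('wrist'); cv2.imwrite('pics/w3.png',im[:,:,::-1])
E
```

```text
6.75 [ 0.57523089 -0.04703612  0.00862143] [-0.15451884 -3.36560511  6.21332882]
```

View pics/s3.png

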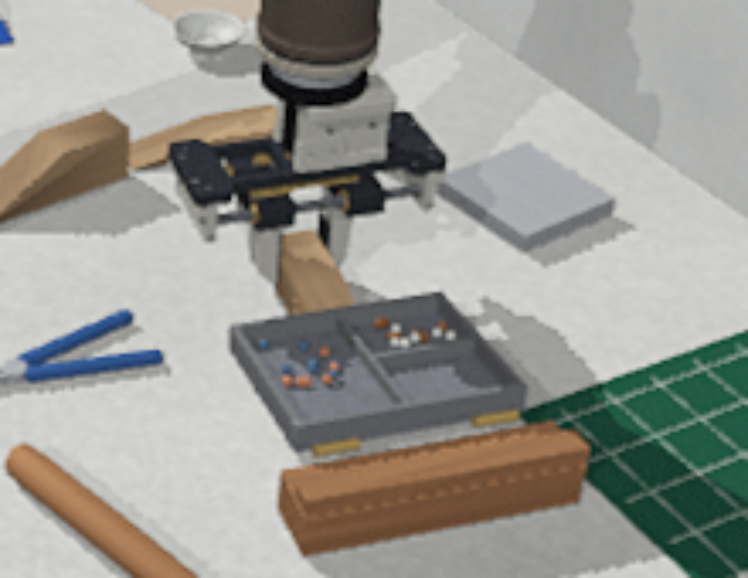

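View pics/w3.png

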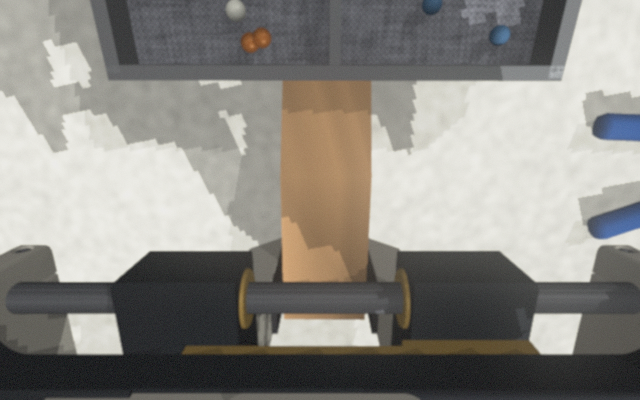

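The wrist view shows the wedge (u 282-372) under the tray edge (u 107-563), square and about 3 mm off the middle. The side view shows the tray starting to rise. I'll push 67 mm more.

Emit:
carry_out(
  steps=[0, -0.02, -0.1, 0, 0, 0, -0.04, -0.2, 0, 0, 0, -0.06, -0.3, 0, 0, 0, -0.08, -0.4, 0, 0, 0, -0.1, -0.5, 0, 0, 0, -0.12, -0.6, 0, 0, 0, -0.13, -0.66, 0, 0, 0, -0.13, -0.66, 0, 0, 0, -0.13, -0.66, 0, 0],
)

```text
clock: 7.75
position: [0.5626, -0.1108, 0.0086]
ee_rot: [-1.297, -1.065, 1.063]
force: [0.4, 1.1, 7.4]
width: 0.393
```

```bash
python3 - <<'E'
from h import *
s=arm.observe(); print(s['clock'],s['position'],s['force'],s['width'])
im,d=get_image('wrist'); cv2.imwrite('pics/w4.png',im[:,:,::-1])
E
```

```text
7.75 [ 0.56259078 -0.11075136  0.00863984] [0.43739739 1.05808794 7.43973265] 0.39256442909036093
```

View pics/w4.png

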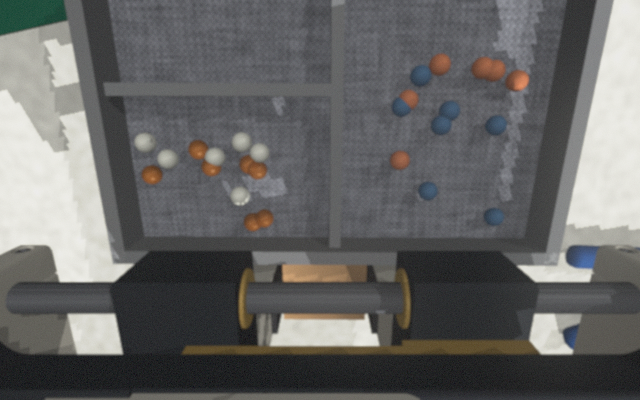

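The tray has ridden up, with its edge at v≈250 and the wedge's tail showing at u 282-368, between the fingers. I'll release, back off and lift.

Emit:
carry_out(
  steps=[1, 0, 0, 0, 0, 1, 0, 0, 0, 0, 1, 0, 0, 0, 0, 1, 0, 0, 0, 0, 1, 0, 0, 0, 0, 1, 0, 0, 0, 0, 1, 0.06, 0.3, 0, 0, 1, 0.12, 0.6, 0, 0, 1, 0.16, 0.8, 0.1, 0, 1, 0.16, 0.8, 0.1, 0],
)

```text
clock: 8.8
position: [0.5794, -0.0253, 0.0189]
ee_rot: [-1.292, -1.071, 1.065]
force: [0.1, -0.0, 0.2]
width: 1.0
```

Emit:
carry_out(
  steps=[1, 0, 0.2, 0.5, 0, 1, 0, 0.4, 1, 0, 1, 0, 0.8, 1, 0, 1, 0, 1, 1, 0, 1, 0, 1, 1, 0],
)

```text
clock: 9.3
position: [0.578, 0.0735, 0.1184]
ee_rot: [-1.293, -1.07, 1.066]
force: [-0.2, 0.3, 0.0]
width: 0.998
```

Emit:
carry_out(
  steps=[1, 0, 0.5, 0.3, 0, 1, 0, 1, 0.5, 0, 1, 0, 1, 0.5, 0, 1, 0, 1, 0.5, 0],
)

```text
clock: 9.7
position: [0.5783, 0.1715, 0.1683]
ee_rot: [-1.294, -1.068, 1.065]
force: [0.1, -0.4, 0.1]
width: 0.997
```

```bash
python3 - <<'E'
from h import *
s=arm.observe(); print(s['clock'],s['position'],s['force'])
im,d=get_image('top'); np.savez('t5',im=im,d=d); W=world('top',d); hsv=cv2.cvtColor(im,cv2.COLOR_RGB2HSV)
is_,_=get_image('side')
cv2.imwrite('pics/f.png',np.vstack([cv2.resize(im[100:250,190:510,::-1],None,fx=2,fy=2),cv2.resize(is_[160:300,260:500,::-1],(640,299))]))
n=np.array([.198,.980]);e=np.array([.980,-.198]);h=np.array([.530,-.262])
L=W[...,:2]-h; ty=L@n; tx=L@e; ok=(d>0)&(W[...,2]<.08)
k=ok&(abs(tx)<.07)&(ty>.005)&(ty<.125)&(W[...,2]>.025); A=np.c_[tx[k],ty[k],np.ones(k.sum())]; print('tray slopes',k.sum(),np.linalg.lstsq(A,W[k][:,2],rcond=None)[0])
for q in (.02,.06,.1,.12): 
    m=ok&(abs(ty-q)<.008)&(abs(tx)<.07);print(q,m.sum(),np.median(W[m][:,2]) if m.sum() else 0)
w=ok&(hsv[...,1]>75)&(hsv[...,0]<25)&(ty>.13)&(ty<.22)&(abs(tx)<.06)
if w.sum()>5: r=cv2.minAreaRect(W[w][:,:2].astype(np.float32)); print(w.sum(),'tail',tx[w].min(),tx[w].max(),ty[w].max(),np.median(W[w][:,2]),r)
E
```

```text
9.7 [0.5782528  0.17154291 0.16827541] [ 0.12373002 -0.42534677  0.05516212]
tray slopes 2443 [ 0.00538551 -0.0314051   0.04375663]
0.02 522 0.04087441444125675
0.06 372 0.04021157316793002
0.1 208 0.041200125887725675
0.12 178 0.04031478269713518
62 tail 0.007759240584046793 0.018318758542704643 0.17001892608060284 0.03408589391804724 ((0.5729986429214478, -0.1147015243768692), (0.03439909592270851, 0.01051889918744564), 77.68013763427734)
```

View pics/f.png

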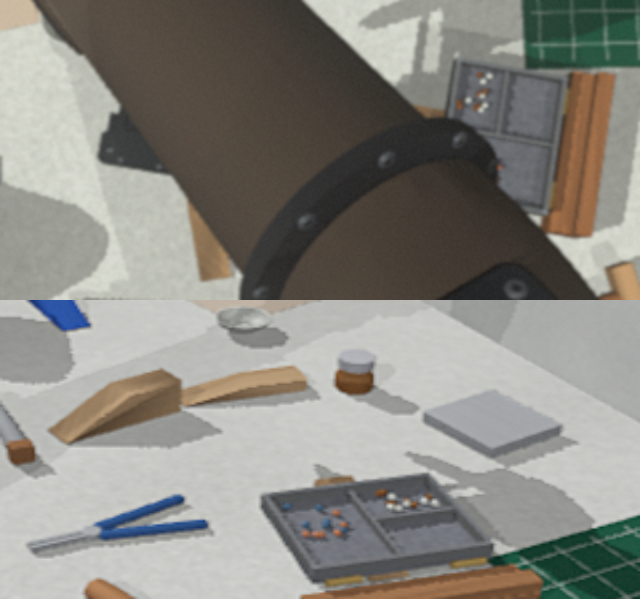

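```bash
python3 -c "
from cell import arm; print(arm.sign_off())"
```

```text
the job is handed in; nothing more can be done
None
```

I pushed the middle-height (34 mm) wedge, thin end first and square to the edge, under about the middle of the tray's low edge. I then let go, backed clear and handed the job in at about 10 s.

**Tray:** the floor heights are equal at 40–41 mm from hinge to free edge, so it sits level. A cruder plane fit that mixed in rim pixels gave a slope of 0.03, still inside the 0.06 limit.

**Wedge:** the tail is 170 mm from the hinge, which puts its centre at about 100 mm and 0–3 mm off the middle of the edge. Its top reads 34 mm, so it lies flat. The tool was within about 1° of square to the edge during the push.

**Clearance:** the low and high wedges look undisturbed in the side view, though I did not re-measure them. The force on the gripper is near zero. The highest reading between moves was about 8 N at the wrist, while the wedge was gripped under the tray.

**Less certain:** the arm hid part of the tray and wedge in the last top view, so those checks rest on the visible part.

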